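# Load a sample vial and close the photometer's sprung-catch cover

### The job

Take the flat-capped sample vial from the vial stand, lower it upright all the way into the photometer's sample well, and let go of it. Then swing the heavy open cover down under control, never letting it drop or slam, and push it past its spring catch until it rests on its stop and stays shut, without forcing it against the stop (20 N on the handle at most). Leave the dropper bottles and the other things on the bench where they are.

Things in the scene. Friction and masses are not known exactly. Their poses are not given: they have to be found in the camera images.
- photometer: White bench photometer, fixed. Origin: centre of the underside of its sample block (195 mm in x, 160 mm in y, deck 90 mm high); +x points back to the cover's hinge, z up. Console wing on its -y side (to y = -191 mm, 112 mm high). Catch block with sprung ball on the deck 68 mm before the origin: 12 x 20, 25 mm high. It and the cover's stop buffers sit on a sill set up to 6 mm high or low.
- well (a point): Centre of the floor of the sample well: a vertical round hole of 30 mm diameter, 40 mm deep, in the deck (its mouth is 40 mm above this point, 37.5 mm in front of the photometer's origin). Axes as the photometer.
- cover (a joint): Cover angle, rad; starts 1.3 to 1.5 (upright), less is lower. White hood 180 long, 150 wide, 45 mm deep, 0.64 to 0.96 kg. Hinge friction 0.45 N m holds it there; somewhere below 1.1 to 0.8 it falls unless held (0.5 to 3 N at the bar). The catch bears it about 0.05 above its stop; 3 to 17 N on the bar passes it, but only pushed right to the stop does it stay. Stop: -0.035 to 0.035, unknown.
- cover_hinge (a point): Point on the cover's hinge axis, in the middle of its width, 98 mm above the bench; the axis runs along the photometer's y. The point turns with the cover.
- cover_bar (a point): Centre of the cover's handle: round polished bar (friction 0.25), 14 mm diameter, 104 mm long, parallel to the hinge axis, on two 8 mm rods 48 mm either side. Closed, it lies 220 mm in front of the hinge axis and 20 mm above it, 40 mm before the cover's front wall, free space below; it swings round the hinge with the cover, and so does this point.
- vial: Glass sample vial with a flat white cap: a plain cylinder of 24 mm diameter, 75 mm tall, no nozzle. Origin: centre of its bottom, z up along it. At the start it stands in one of the three holes of the stand, its top 35 mm above the stand's top; seated in the well its top is 35 mm above the deck.
- rack: Pale green vial stand, fixed: block 60 mm along its x, 190 mm along its y, 55 mm high, with three holes of 27 mm diameter, 40 mm deep, at y = -60, 0 and +60 mm. Origin: centre of its underside.
- dropper_a: White dropper bottle with a pointed nozzle, 24 mm diameter, 82 mm tall, in a hole of the stand. Leave it.
- dropper_b: Another such dropper bottle in the stand. Leave it.
- dropper_c: Such a dropper bottle standing on the bench in front and right of the photometer. Leave it.
- reagent_jar: White jar, 52 mm diameter, 70 mm tall, on the bench. Leave it.
- wash_bottle: Clear bottle with a red cap, 72 mm diameter, 170 mm tall, on the bench to the left. Leave it.
- pocket_scale: Flat pocket scale, 120 x 68 x 16 mm, on the bench behind and left of the photometer. Leave it.
- cuvette: Small clear glass cuvette lying on the bench, 45 x 12 x 12 mm. Leave it.

How it is judged (in metres and radians):
On the way, in this order (a step that is already met when the one before it is completed fails the run):
1. the vial stands fully down in the well, let go, with the cover still up (horizontal distance between vial and well below 0.006 m and z of vial in the frame of well below 0.004 m and angle between vial's own z axis and vertical below 0.12 rad and contact force between the fingers and vial below 0.1 N and value of joint cover above 0.9 rad), for 0.2 s.
2. the cover is pushed home past its catch (contact force between each of sill_c1, sill_c2 and anything else above 0.3 N and value of joint cover below 0.05 rad), for 0.2 s.
At the end, for the whole second after the job is handed in: The vial stands in the well: within 6 mm of its centre, bottom within 4 mm of its floor, within 0.12 rad of upright, at rest; the cover is shut past its catch and rests on both stop buffers (over 0.3 N on each, below 0.05 rad) (all of step 2 and horizontal distance between vial and well below 0.006 m and z of vial in the frame of well below 0.004 m and angle between vial's own z axis and vertical below 0.12 rad and linear speed of vial below 0.02 m/s); the robot touches nothing.
It fails at once if the cover drops or slams: it falls faster than 1.2 rad/s between 0.9 and 0.1 rad (value of joint cover between 0.1 and 0.9 rad and velocity of joint cover below -1.2 rad/s).
It fails at once if the cover is slammed or forced onto its stop: over 25 N on one of its two buffers (about 25 N on the handle) (contact force between any of sill_c1, sill_c2 and anything else above 25 N).
It fails at once if the vial is dropped (let go and falling faster than 0.6 m/s) (linear speed of vial above 0.6 m/s and contact force between the fingers and vial below 0.1 N).
It fails at once if a bystander is moved by more than 30 mm (distance of any of dropper_a, dropper_b, dropper_c, cuvette, reagent_jar, wash_bottle, pocket_scale from where it was at the start of the episode above 0.03 m).
It also fails if it takes over 72 s, if anything falls off the work surface, if the arm or the gripper's body presses on something with over 40 N, if the wrist force passes 120 N, or if a joint passes its speed limit or range.

### The arm

A 6-joint arm with a two-finger parallel gripper is mounted at the origin on the work surface. World frame = base frame: x ahead of the robot, y to its left, z up, the work surface at z = 0. Lengths are in mm, angles in rad, forces in N, time in s.
With the tool pointing down it reaches from about 400 to 925 mm from the base axis. Payload 3.4 kg.
Tool frame: the origin (TCP) lies midway between the tips of the shut fingers; the grasp point (between the pads) lies 19 mm behind it (manip.grasp_offset is the distance from the TCP to the grasp point, in mm); z points along the fingers, y is the line along which they close (so a half turn about z gives the same grasp; the last joint's range is limited). The gripper opens to 85 mm and grips with 20 to 120 N. Pads are 22 mm wide; open, the fingers measure 114 mm over their backs; the gripper's body (76 mm by 85 mm) begins 54 mm behind the grasp point. The pads swing forward as they close: fully open they stand 13 mm farther back than shut.
Start: joints at [1.2, 0.307, 1.506, -0, 1.328, -0.073], TCP at [168.739, 549.689, 231.305] pointing down, gripper open.
Joint ranges: [-3.12, 3.12], [-1.05, 2.28], [0.14, 2.33], [-1.42, 4.57], [0.1, 2.73], [-2.68, 2.68]. Speed limits (rad/s): [2.57, 2.57, 3.14, 3.14, 3.14, 3.14].

### API

Orientations are given as [roll, pitch, yaw] about the fixed x, y, z axes, in that order (R = Rz(yaw) Ry(pitch) Rx(roll)).
In Python, from cell import readout, read_camera, finish_job, look_for, place_of, manip gives the robot as it stands.
- The arm moves only by the tool step_arm, never from a script. Its argument "motion" is a list of rows, each an object of numbers: "tx", "ty", "tz": the shift along the world's x, y, z as a fraction of full scale; "rx", "ry", "rz": the turn, a rotation vector about the world's x, y, z as a fraction of full scale; "jaw": the opening, from 0 (shut) to 1 (fully open). A call has 1 to 20 rows; each row shifts and turns the commanded pose from where the row before left it; what a row does not reach is not made up. Full scale, the value 1, is 250 mm for a shift and 360 degrees for a turn. A row lasts 1/10 s, in which the tool goes at most 50 mm and 8.59 degrees, less where a joint would pass 70% of its speed; a pose out of reach is approached as far as the arm can. A call with a number of a shift or a turn outside -1 to 1 is refused whole. A call with a gripper value outside its range is refused whole. The fingers move at their own pace and stop on an object; the grip force is fixed at half the most. Time passes only in rows, so rows that do not move let the fingers close. It gives the time, the measured TCP pose, the force, the opening and the grip force at its end, in the units of the state.
- readout.get_obs(): the state, without advancing time (a new reading comes with each control period).
- read_camera(name): name is "scene" or "top"; returns a dict with "frame" (384x512x3 uint8, red, green, blue), "K" (3x3 intrinsics, pixels), "distortion" ([k1, k2, p1, p2, k3] as OpenCV has them; the pictures are not rectified), "world_from_camera" (4x4, takes a point from camera to world coordinates). Camera axes: x right, y up, looking along -z (the intrinsics and any distortion apply to the point x, -y, -z); pixel columns grow to the right and rows downward; lengths in mm; the calibration is good to about 2 mm. A picture is of the moment at which its call begins. There is no depth.
- finish_job(): hands the job in; it is judged then, once.
Trained networks look in a picture, given as the dict that the camera call returned (one of the last four; its "shot" number tells which), for a name from the list of things; names that differ only in an ending like _2 or _b are one class to them, and where a whole thing is asked for, a point or a joint stands for the part that bears it (a point fixed in the world has none). Each returns a list of dicts, best first, with "score" (0 to 1); they miss things now and then, are a little off and sometimes report something else, mostly with a low value. They report only what shows in the picture. A call takes as long as a camera call.
- look_for(label, picture): "rect" ([left, top, right, bottom] in pixels, round what is visible of it).
- place_of(label, picture): "xy" ([column, row] in pixels: a listed point, or the origin of a listed thing).
The state is a dict: "time_s": time; "joint_pos": joint angles; "joint_velocities": joint speeds; "effort": joint torques, N m; "tool_pos": TCP position; "tool_rot": TCP orientation; "force": force on the tool from outside, world axes, zero at the start; "moment": the same for the moment, N m; "gripper_width": finger opening in mm; "gripper_force": force on a finger pad.
Only numpy, scipy, OpenCV 4.12 (cv2) and the standard library are available. Lean on these libraries where they do the work, as an engineer would, in place of code of your own. Each camera call takes 0.05 s, during which the arm holds its last target. There are 200 camera calls.

## Working session

There is one attempt and no reset: what is moved stays moved. The work goes in short steps, Python scripts to look and compute and a tool call to move; the robot and the scene stay as the last step left them, time stands still between calls to the robot, and variables do not carry over. Pictures are saved under pics/ and viewed, at most 10 in all, crops included, and the job is handed in when it is done.

Besides the shell and the picture viewer there is one more tool, called after "Request:" in YAML: its name, and indented under it one key for each argument. step_arm: Moves the arm, as the interface text tells. Shift numbers are shares of 250 mm and turn numbers shares of 360 degrees, none past 1 either way. Its arguments: {"type":"object","properties":{"motion":{"type":"array"}},"required":["motion"]}

```bash
ls; mkdir -p pics
cat > h.py <<'E'
import numpy as np, cv2
from cell import *
def ray(p,xy):
    d=cv2.undistortPoints(np.array([[xy]],float),np.array(p["K"]),np.array(p["distortion"]))[0,0]
    T=np.array(p["world_from_camera"]); return T[:3,3],T[:3,:3]@np.array([d[0],-d[1],-1.])
def onz(p,xy,z):
    o,d=ray(p,xy); return o+d*(z-o[2])/d[2]
def tri(a,b):
    A=[];y=[]
    for o,d in (a,b):
        d=d/np.linalg.norm(d);P=np.eye(3)-np.outer(d,d);A.append(P);y.append(P@o)
    return np.linalg.lstsq(np.vstack(A),np.hstack(y),rcond=None)[0]
def proj(p,X):
    T=np.linalg.inv(np.array(p["world_from_camera"]));c=(T[:3,:3]@np.array(X,float).T).T+T[:3,3] if np.ndim(X)>1 else T[:3,:3]@np.array(X,float)+T[:3,3]
    c=np.atleast_2d(c)*[1,-1,-1]
    return cv2.projectPoints(c.reshape(-1,1,3),np.zeros(3),np.zeros(3),np.array(p["K"]),np.array(p["distortion"]))[0][:,0]
E
python3 - <<'E'
from h import *
np.set_printoptions(precision=1,suppress=True)
ps={n:read_camera(n) for n in("scene","top")}
for n,p in ps.items():
    cv2.imwrite(f"pics/{n}0.png",p["frame"][:,:,::-1]); print(n,np.array(p["world_from_camera"])[:3,3],np.array(p["K"])[0])
    for l in "photometer well cover_hinge cover_bar vial rack dropper_a dropper_c reagent_jar wash_bottle pocket_scale cuvette".split():
        print(l,[(np.round(r["score"],2),np.array(r["xy"])) for r in place_of(l,p)[:4]])
    print('vialrect',look_for("vial",p)[:2])
print(readout.get_obs())
print(manip, [a for a in dir(manip) if a[0]!='_'])
E
```

```text
pics
scene [ 965.2  681.4 1132.5] [435.4   0.  257. ]
photometer [(np.float64(0.61), array([219.8, 186.5])), (np.float64(0.55), array([342.8, 268. ]))]
well [(np.float64(0.66), array([230.8, 177.4]))]
cover_hinge [(np.float64(0.64), array([200.1, 180.6]))]
cover_bar [(np.float64(0.73), array([196.3, 127.5]))]
vial [(np.float64(0.43), array([341.4, 271.8])), (np.float64(0.34), array([268.2, 142.6]))]
rack [(np.float64(0.81), array([329.5, 251.4])), (np.float64(0.42), array([230.4, 171.9]))]
dropper_a [(np.float64(0.59), array([318.8, 238.8])), (np.float64(0.58), array([251.7, 125.5])), (np.float64(0.45), array([330.3, 254. ]))]
dropper_c [(np.float64(0.59), array([318.8, 238.8])), (np.float64(0.58), array([251.7, 125.5])), (np.float64(0.45), array([330.3, 254. ]))]
reagent_jar [(np.float64(0.77), array([236. , 113.4]))]
wash_bottle [(np.float64(0.62), array([327.9, 338.4]))]
pocket_scale [(np.float64(0.59), array([223. , 287.9])), (np.float64(0.56), array([328.4, 333.9]))]
cuvette [(np.float64(0.39), array([270. , 139.2]))]
vialrect [{'rect': [342.1, 254.9, 349.3, 267.0], 'score': 0.6
[... 842 characters left out ...]
, 187.7]))]
pocket_scale [(np.float64(0.57), array([203.9, 139.6])), (np.float64(0.38), array([196.9, 240.4]))]
cuvette [(np.float64(0.45), array([324.7, 263.8]))]
vialrect [{'rect': [147.6, 227.1, 161.2, 235.1], 'score': 0.41}]
{'time_s': 1.4, 'joint_pos': array([ 1.2,  0.3,  1.5,  0. ,  1.3, -0.1]), 'joint_velocities': array([-0., -0., -0.,  0.,  0.,  0.]), 'effort': array([  0. , -45.7, -25.2,  -0. ,   0. ,  -0. ]), 'tool_pos': array([168.7, 549.7, 231.3]), 'tool_rot': array([ 3.1, -0. ,  2.8]), 'force': array([-0.9,  0. , -0.3]), 'moment': array([-0. ,  0. , -0.1]), 'gripper_force': 0.0, 'gripper_width': 85.44559348551687}
<Robot object at 0x7f8fd5560050> ['IKError', 'grasp_offset']
```

Run:
```python
import cv2
a=cv2.imread('pics/scene0.png');cv2.imwrite('pics/s1.png',cv2.resize(a[80:360,140:400],None,fx=2.14,fy=2.14,interpolation=2))
a=cv2.imread('pics/top0.png');cv2.imwrite('pics/t1.png',cv2.resize(a[110:290,100:400],None,fx=2.6,fy=2.6,interpolation=2))
```

```text
(no output)
```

View pics/s1.png

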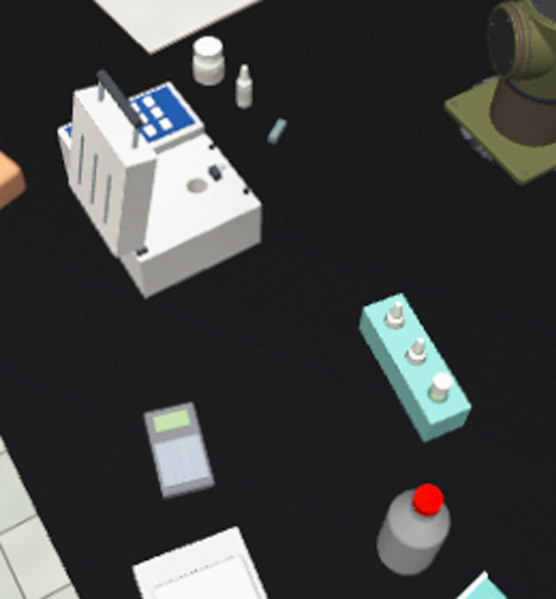

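View pics/t1.png

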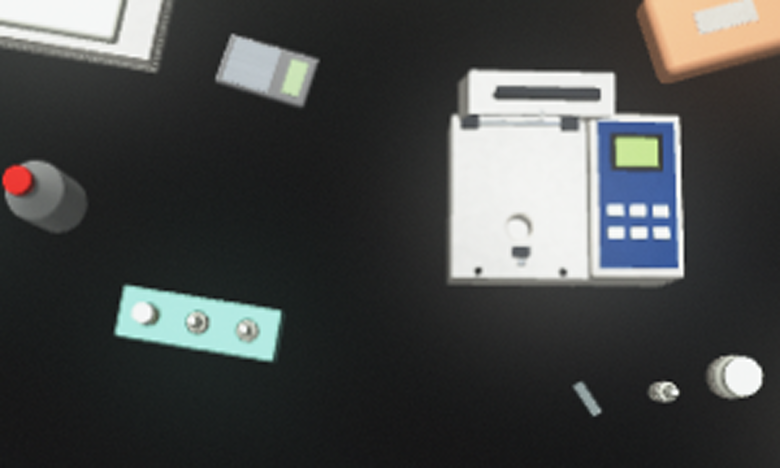

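Run:
```python
from h import *
np.set_printoptions(precision=1,suppress=True)
t=read_camera("top");s=read_camera("scene")
def blob(p,c,r,lo,hi=None,dark=False):
    g=p["frame"].astype(float).mean(2);x0,y0=int(c[0])-r,int(c[1])-r
    w=g[y0:y0+2*r+1,x0:x0+2*r+1]; print(w.astype(int)) 
for p,c,r in((t,(155.4,230.4),8),(t,(299.2,197.7),9),(s,(345.6,260),8),(s,(232.5,166.4),8)): blob(p,c,r,0)
for nm,pt,ps,z in(("vialcap",(155.4,230.4),(346,258),90),("mouth",(299.2,197.7),(232.5,166.4),90)):
    print(nm,onz(t,pt,z),onz(s,ps,z),tri(ray(t,pt),ray(s,ps)))
```

```text
[[153 207 211 212 211 211 212 211 211 212 212 202 198 189 177 176 173]
 [166 210 211 211 211 211 211 212 212 212 212 212 211 213 212 212 213]
 [173 211 212 211 211 211 211 212 211 211 212 212 212 212 212 212 212]
 [188 211 211 212 211 211 212 211 212 212 212 211 213 211 212 213 213]
 [206 211 211 211 211 221 231 233 232 203 170 174 199 211 212 212 212]
 [211 212 212 211 221 237 242 243 243 236 199 146 165 192 210 212 212]
 [211 212 211 216 235 243 244 244 245 245 239 166 125 158 193 211 212]
 [211 211 212 222 239 244 244 245 245 244 244 184 109 110 169 206 212]
 [211 210 212 223 240 244 244 245 244 245 244 190 122  91 152 205 213]
 [210 212 212 224 240 244 245 245 244 244 240 169 114  88 149 205 212]
 [210 211 211 215 229 241 244 245 244 244 213 134 110  87 176 209 213]
 [211 211 211 211 215 220 237 241 230 191 139 112  96 134 199 211 213]
 [211 211 211 212 212 210 211 193 154 117 122 120 130 188 210 212 212]
 [211 210 211 211 211 211 209 198 183 165 177 183 195 209 212 212 212]
 [211 211 211 211 211 211 211 210 209 206 207 209 210 212 212 212 211]
 [212 211 211 211 211 211 212 212 2
[... 3497 characters left out ...]
247 247 239 189 142 147 157 166 172 174 176 176 199 234 244 244 243]
 [247 247 243 211 151 147 155 165 171 174 176 184 221 241 245 244 243]
 [247 247 245 236 206 169 160 165 170 174 194 226 240 244 244 244 243]
 [247 247 247 246 241 235 226 221 223 229 236 242 245 245 244 244 243]
 [247 246 247 247 247 247 245 242 243 244 245 245 245 245 244 244 243]
 [246 246 246 247 247 246 245 245 245 245 245 245 246 245 245 243 243]
 [246 246 246 246 246 246 245 245 245 245 245 245 245 245 244 244 244]
 [247 246 246 246 246 246 245 245 245 245 245 244 244 244 244 244 244]]
vialcap [467.6 340.2  90. ] [472.3 343.5  90. ] [468.4 341.5  82.7]
mouth [579.  -92.9  90. ] [580.5 -90.7  90. ] [579.4 -93.2  86.7]
```

Run:
```python
from h import *
np.set_printoptions(precision=2,suppress=True)
t=read_camera("top");s=read_camera("scene")
for nm,pt,ps in(("vialcap",(154.2,229.7),(346.7,257.5)),("mouth",(299.1,197.1),(231.6,166.3))):
    print(nm,onz(t,pt,90),onz(s,ps,90),tri(ray(t,pt),ray(s,ps)))
def dark(p,x0,y0,x1,y1,th):
    g=p["frame"].astype(float).max(2)[y0:y1,x0:x1]; m=(g<th).astype(np.uint8)
    n,l,st,c=cv2.connectedComponentsWithStats(m); 
    for k in sorted(range(1,n),key=lambda k:-st[k][4])[:3]: print(st[k]+[x0,y0,0,0,0],c[k]+[x0,y0])
    k=max(range(1,n),key=lambda k:st[k][4]);q=np.argwhere(l==k)[:,::-1]+[x0,y0]
    r=cv2.minAreaRect(q.astype(np.float32));print(r);return q
q=dark(t,286,138,335,153,130)
m=q.mean(0);u,sv,vt=np.linalg.svd(q-m);d=vt[0];e=(q-m)@d;E=[m+d*e.min(),m+d*e.max()]
print("bar top ends",m,E); A=[onz(t,x,318) for x in E+[m]];print(A,np.degrees(np.arctan2(*(A[1]-A[0])[:2])))
# front edge and left edge gradient
g=t["frame"].astype(float).mean(2)
for c in (276,285,310,320): print(c,g[208:224,c].astype(int))
for r in (165,180,205,210): print(r,g[r,266:280].astype(int))
for r in (165,180,205): print(r,g[r,318:334].astype(int))
gs=s["frame"][110:145,178:215].astype(int).mean(2).astype(int)
for i,row in enumerate(gs): print(i+110,' '.join('%3d'%v for v in row))
```

```text
vialcap [469.64 344.01  90.  ] [469.71 343.29  90.  ] [469.79 343.67  90.61]
mouth [580.81 -92.59  90.  ] [582.68 -92.48  90.  ] [581.59 -93.24  88.28]
[290 143  41   6 184] [310.36 145.54]
((310.0338439941406, 145.51841735839844), (40.010704040527344, 4.4111714363098145), 1.9749339818954468)
bar top ends [310.36 145.54] [array([290.03, 144.99]), array([330.03, 146.07])]
[array([680.68, -40.12, 318.  ]), array([ 681.26, -143.72,  318.  ]), array([680.95, -92.64, 318.  ])] 179.68152625906183
276 [230 231 231 231 231 231 231 231 200 111 102  75  45  44  44  42]
285 [232 232 232 232 219 183 179 212 200 114 116  93  49  49  47  48]
310 [240 240 240 239 239 240 241 239 224 161 123 100  62  56  56  55]
320 [240 240 241 241 240 240 240 240 225 163 125 105  71  56  55  55]
165 [ 45  46  46  45  46  54  90 155 218 238 238 237 237 238]
180 [ 46  47  49  48  50  55  93 154 216 238 238 236 237 237]
205 [ 44  45  44  45  46  60  95 164 219 230 230 230 230 230]
210 [ 42  42  45  43  45  60  96 163 219 230 231 231 233 234]
165 [240 240 240 240 240 239 239 195 167 227 239 213 138 108 108 108]
180 [2
[... 4753 characters left out ...]
 246 246 246 246 247 246 246 247 247 243 202 118 102  97 126 205 247 250 250 245 201 102 102
141 198 202 201 201 202 200 200 200 203 229 245 246 246 247 246 246 246 247 247 246 246 247 247 240 186 149 124 105 102 148 229 250 250 250 234 126 102
142 177 201 201 200 200 200 199 199 197 198 237 246 247 247 247 247 247 247 247 247 247 247 247 238 176 146 149 175 141 109 167 237 247 232 195 124 101
143 137 191 200 200 200 199 199 199 200 199 215 241 247 247 247 247 247 247 247 247 248 248 248 238 177 144 170 227 207 119 100 166 206 150 111 101  98
144 115 175 200 200 200 199 199 198 199 199 200 225 246 246 247 247 247 247 247 247 247 247 247 237 169 140 167 235 241 195 102 109 113 102  97 105 130
```

Run:
```python
from h import *
np.set_printoptions(precision=4,suppress=True)
t=read_camera("top");s=read_camera("scene")
print("bar",tri(ray(t,(310.0,145.5)),ray(s,(195.8,125.7))))
for x in((273.2,165),(273.15,205),(276,216.3),(320,216.6)): print(x,onz(t,x,90))
for l in("cover_hinge","wash_bottle"):
  for p in(t,s): print(l,[(r["score"],r["xy"],onz(p,r["xy"],98 if l[0]=='c' else 0)) for r in place_of(l,p)[:1]])
g=t["frame"].astype(int).mean(2).astype(int)
for c in (281,300,317): print(c,g[150:164,c])
o=readout.get_obs();print(o["tool_rot"],o["tool_pos"],o["time_s"],manip.grasp_offset)
```

```text
bar [680.7975 -91.5707 318.6827]
(273.2, 165) [679.165  -11.4447  90.    ]
(273.15, 205) [554.3643 -13.3523  90.    ]
(276, 216.3) [520.0178 -22.6011  90.    ]
(320, 216.6) [ 522.3538 -157.1096   90.    ]
cover_hinge []
cover_hinge [(0.61, [199.4, 182.7], array([699.4336, -79.9774,  98.    ]))]
wash_bottle [(0.69, [125.6, 186.9], array([612.9258, 467.0514,   0.    ]))]
wash_bottle [(0.78, [329.8, 337.3], array([609.7418, 480.6999,   0.    ]))]
281 [240 240 240 212  84  85  86  85  80 140 224 238 237 236]
300 [241 241 241 223 185 236 224 191 200 240 239 240 239 238]
317 [241 241 240 228 147  91  92  92  91  96 174 239 240 241]
[ 3.1416 -0.      2.8438] [168.7339 549.7134 231.3077] 1.9 18.700000000000003
```

Request:
step_arm:
  motion:
    - {"tx":0.1,"ty":-0.07,"rz":0.004,"jaw":0.5}
    - {"tx":0.1,"ty":-0.07,"rz":0.004,"jaw":0.5}
    - {"tx":0.1,"ty":-0.07,"rz":0.004,"jaw":0.5}
    - {"tx":0.1,"ty":-0.07,"rz":0.004,"jaw":0.5}
    - {"tx":0.1,"ty":-0.07,"rz":0.004,"jaw":0.5}
    - {"tx":0.1,"ty":-0.07,"rz":0.004,"jaw":0.5}
    - {"tx":0.1,"ty":-0.07,"rz":0.004,"jaw":0.5}
    - {"tx":0.1,"ty":-0.07,"rz":0.004,"jaw":0.5}
    - {"tx":0.1,"ty":-0.07,"rz":0.004,"jaw":0.5}
    - {"tx":0.1,"ty":-0.07,"rz":0.004,"jaw":0.5}
    - {"tx":0.1,"ty":-0.06,"rz":0.004,"jaw":0.5}
    - {"tx":0.1,"ty":-0.06,"rz":0.004,"jaw":0.5}

```text
schema error: expected keys tx, ty, tz, rx, ry, rz, jaw
```

Request:
step_arm:
  motion:
    - {"tx":0.1,"ty":-0.07,"tz":0,"rx":0,"ry":0,"rz":0.004,"jaw":0.5}
    - {"tx":0.1,"ty":-0.07,"tz":0,"rx":0,"ry":0,"rz":0.004,"jaw":0.5}
    - {"tx":0.1,"ty":-0.07,"tz":0,"rx":0,"ry":0,"rz":0.004,"jaw":0.5}
    - {"tx":0.1,"ty":-0.07,"tz":0,"rx":0,"ry":0,"rz":0.004,"jaw":0.5}
    - {"tx":0.1,"ty":-0.07,"tz":0,"rx":0,"ry":0,"rz":0.004,"jaw":0.5}
    - {"tx":0.1,"ty":-0.07,"tz":0,"rx":0,"ry":0,"rz":0.004,"jaw":0.5}
    - {"tx":0.1,"ty":-0.07,"tz":0,"rx":0,"ry":0,"rz":0.004,"jaw":0.5}
    - {"tx":0.1,"ty":-0.07,"tz":0,"rx":0,"ry":0,"rz":0.004,"jaw":0.5}
    - {"tx":0.1,"ty":-0.07,"tz":0,"rx":0,"ry":0,"rz":0.004,"jaw":0.5}
    - {"tx":0.1,"ty":-0.07,"tz":0,"rx":0,"ry":0,"rz":0.004,"jaw":0.5}
    - {"tx":0.1,"ty":-0.062,"tz":0,"rx":0,"ry":0,"rz":0.004,"jaw":0.5}
    - {"tx":0.104,"ty":-0.062,"tz":0,"rx":0,"ry":0,"rz":0.004,"jaw":0.5}
    - {"tx":0,"ty":0,"tz":0,"rx":0,"ry":0,"rz":0,"jaw":0.5}

```text
time_s: 3.2
tool_pos: [473.2, 341.9, 231.3]
tool_rot: [-3.141, 0.002, -3.141]
force: [-0.0, -0.1, 0.0]
gripper_width: 42.8
gripper_force: 0.0
```

Request:
step_arm:
  motion:
    - {"tx":0,"ty":0,"tz":-0.06,"rx":0,"ry":0,"rz":0,"jaw":0.5}
    - {"tx":0,"ty":0,"tz":-0.1,"rx":0,"ry":0,"rz":0,"jaw":0.5}
    - {"tx":0,"ty":0,"tz":-0.1,"rx":0,"ry":0,"rz":0,"jaw":0.5}
    - {"tx":0,"ty":0,"tz":-0.1,"rx":0,"ry":0,"rz":0,"jaw":0.5}
    - {"tx":0,"ty":0,"tz":0,"rx":0,"ry":0,"rz":0,"jaw":0.5}
    - {"tx":0,"ty":0,"tz":0,"rx":0,"ry":0,"rz":0,"jaw":0.5}
    - {"tx":0,"ty":0,"tz":0,"rx":0,"ry":0,"rz":0,"jaw":0.5}

```text
time_s: 3.9
tool_pos: [470.5, 344.5, 142.8]
tool_rot: [3.14, 0.002, -3.138]
force: [-0.1, -0.0, -1.1]
gripper_width: 42.6
gripper_force: 0.0
```

Request:
step_arm:
  motion:
    - {"tx":0,"ty":0,"tz":-0.08,"rx":0,"ry":0,"rz":0,"jaw":0.5}
    - {"tx":0,"ty":0,"tz":-0.08,"rx":0,"ry":0,"rz":0,"jaw":0.5}
    - {"tx":0,"ty":0,"tz":-0.08,"rx":0,"ry":0,"rz":0,"jaw":0.5}
    - {"tx":0,"ty":0,"tz":-0.06,"rx":0,"ry":0,"rz":0,"jaw":0.5}
    - {"tx":0,"ty":0,"tz":-0.016,"rx":0,"ry":0,"rz":0,"jaw":0.5}
    - {"tx":0,"ty":0,"tz":0,"rx":0,"ry":0,"rz":0,"jaw":0.5}
    - {"tx":0,"ty":0,"tz":0,"rx":0,"ry":0,"rz":0,"jaw":0.5}
    - {"tx":0,"ty":0,"tz":0,"rx":0,"ry":0,"rz":0,"jaw":0.0}
    - {"tx":0,"ty":0,"tz":0,"rx":0,"ry":0,"rz":0,"jaw":0.0}
    - {"tx":0,"ty":0,"tz":0,"rx":0,"ry":0,"rz":0,"jaw":0.0}
    - {"tx":0,"ty":0,"tz":0,"rx":0,"ry":0,"rz":0,"jaw":0.0}

```text
time_s: 5.0
tool_pos: [470.6, 344.2, 63.7]
tool_rot: [3.14, 0.002, -3.138]
force: [-0.3, -1.0, 5.3]
gripper_width: 22.3
gripper_force: 58.7
```

Request:
step_arm:
  motion:
    - {"tx":0,"ty":0,"tz":0.03,"rx":0,"ry":0,"rz":0,"jaw":0}
    - {"tx":0,"ty":0,"tz":0.06,"rx":0,"ry":0,"rz":0,"jaw":0}
    - {"tx":0,"ty":0,"tz":0.09,"rx":0,"ry":0,"rz":0,"jaw":0}
    - {"tx":0,"ty":0,"tz":0.1,"rx":0,"ry":0,"rz":0,"jaw":0}
    - {"tx":0,"ty":0,"tz":0.1,"rx":0,"ry":0,"rz":0,"jaw":0}
    - {"tx":0,"ty":0,"tz":0.1,"rx":0,"ry":0,"rz":0,"jaw":0}
    - {"tx":0,"ty":0,"tz":0.08,"rx":0,"ry":0,"rz":0,"jaw":0}
    - {"tx":0,"ty":0,"tz":0,"rx":0,"ry":0,"rz":0,"jaw":0}
    - {"tx":0,"ty":0,"tz":0,"rx":0,"ry":0,"rz":0,"jaw":0}
    - {"tx":0,"ty":0,"tz":0,"rx":0,"ry":0,"rz":0,"jaw":0}

```text
time_s: 6.0
tool_pos: [468.8, 343.1, 200.9]
tool_rot: [-3.14, -0.002, -3.138]
force: [0.3, -0.6, -0.6]
gripper_width: 21.9
gripper_force: 58.8
```

Run:
```python
from h import *
np.set_printoptions(precision=1,suppress=True)
o=readout.get_obs();print(o["tool_pos"],o["tool_rot"],o["force"],o["gripper_width"])
p=read_camera("scene");x=proj(p,[o["tool_pos"]-[0,0,12]])[0];print(x)
a=p["frame"][:,:,::-1];c=x.astype(int);cv2.imwrite("pics/g1.png",cv2.resize(a[c[1]-40:c[1]+50,c[0]-50:c[0]+50],None,fx=6,fy=6,interpolation=2))
```

```text
[468.8 343.1 200.9] [-3.1 -0.  -3.1] [ 0.3 -0.6 -0.6] 21.856854743739717
[353.9 238.9]
```

View pics/g1.png

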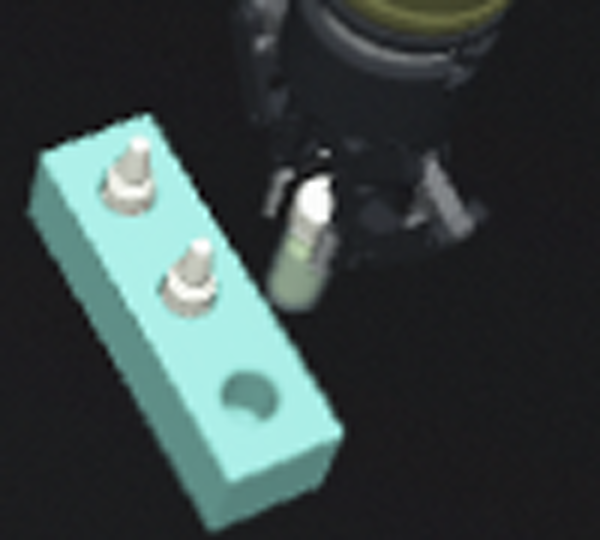

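Run:
```python
from h import *
np.set_printoptions(precision=1,suppress=True)
p=read_camera("scene")
o=readout.get_obs();P=o["tool_pos"];print(P)
a=np.linspace(0,2*np.pi,60)
for z in(P[2]-48.7,P[2]-20,P[2]+26.3):
    R=np.c_[P[0]+12*np.cos(a),P[1]+12*np.sin(a),0*a+z];q=proj(p,R);print(z,"x",q[:,0].min(),q[:,0].max(),"y",q[:,1].min(),q[:,1].max())
g=p["frame"].astype(int).mean(2).astype(int)
for r in range(226,254): print(r,g[r,343:364])
```

```text
[468.8 343.1 200.7]
152.0068007003315 x 346.5861066037322 355.80154954498244 y 242.03571228463804 250.17630523592544
180.70680070033148 x 348.59399874965777 358.00356314517006 y 236.43667151023868 244.68659728655615
227.0068007003315 x 352.00799311559405 361.747060910855 y 226.88305322818798 235.31033280644934
226 [ 28  28  26  26  28  38  81 124 103  37  44  37  24  26  29  31  33  33
  32  32  33]
227 [ 27  27  26  28  30  62 115 147 121  38  25  27 104 156 124  32  35  36
  31  31  33]
228 [ 28  28  26  28  29  69 119  88  27  24  99 219 250 243 174  33  32  33
  31  31  32]
229 [ 27  27  28  27  38  80 111  45  25  71 202 250 250 243 177  38  38  32
  32  44  49]
230 [ 28  27  28  28  57 108 110  45  27 139 237 250 250 250 221  46  33  33
  31  39  44]
231 [ 26  28  28  28  67 119  87  24  39 164 245 250 250 250 231 116  35  33
  31  32  33]
232 [ 26  28  27  36  78 111  44  25  72 165 237 250 250 250 231 115  31  35
  33  32  39]
233 [ 27  27  27  43  91 107  25  25 100 163 214 248 250 250 222  70  31  30
  32  33  46]
234 [ 27  29  28  29  34  45  24  36 104 161 166 214 247 248
[... 1059 characters left out ...]
5 140 146 144 142 139 132 109  66  31  28  27  27
  28  28  29]
247 [214 213 201 129  74 100 123 140 141 139 134 120  89  48  26  27  26  27
  27  27  27]
248 [214 214 213 199 126  68  98 116 126 123 114  93  61  32  27  27  27  27
  27  28  28]
249 [214 213 213 213 183  59  57  79  87  86  81  64  38  27  27  27  27  27
  26  27  28]
250 [214 214 213 214 198 126  39  25  33  34  28  27  28  28  29  27  27  27
  27  27  27]
251 [214 213 213 213 213 182  73  26  28  27  27  28  27  27  27  26  27  26
  27  28  27]
252 [214 214 213 214 213 197 131  57  27  27  27  25  27  27  28  27  27  26
  27  27  27]
253 [214 214 213 213 213 213 196 122  26  28  27  27  27  27  26  26  26  26
  27  27  26]
```

Request:
step_arm:
  motion:
    - {"tx":0.016,"ty":-0.06,"tz":0,"rx":0,"ry":0,"rz":0,"jaw":0}
    - {"tx":0.032,"ty":-0.125,"tz":0,"rx":0,"ry":0,"rz":0,"jaw":0}
    - {"tx":0.032,"ty":-0.125,"tz":0,"rx":0,"ry":0,"rz":0,"jaw":0}
    - {"tx":0.032,"ty":-0.125,"tz":0,"rx":0,"ry":0,"rz":0,"jaw":0}
    - {"tx":0.032,"ty":-0.125,"tz":0,"rx":0,"ry":0,"rz":0,"jaw":0}
    - {"tx":0.032,"ty":-0.125,"tz":0,"rx":0,"ry":0,"rz":0,"jaw":0}
    - {"tx":0.032,"ty":-0.125,"tz":0,"rx":0,"ry":0,"rz":0,"jaw":0}
    - {"tx":0.032,"ty":-0.125,"tz":0,"rx":0,"ry":0,"rz":0,"jaw":0}
    - {"tx":0.032,"ty":-0.125,"tz":0,"rx":0,"ry":0,"rz":0,"jaw":0}
    - {"tx":0.032,"ty":-0.125,"tz":0,"rx":0,"ry":0,"rz":0,"jaw":0}
    - {"tx":0.032,"ty":-0.125,"tz":0,"rx":0,"ry":0,"rz":0,"jaw":0}
    - {"tx":0.032,"ty":-0.125,"tz":0,"rx":0,"ry":0,"rz":0,"jaw":0}
    - {"tx":0.032,"ty":-0.125,"tz":0,"rx":0,"ry":0,"rz":0,"jaw":0}
    - {"tx":0.032,"ty":-0.125,"tz":0,"rx":0,"ry":0,"rz":0,"jaw":0}
    - {"tx":0.016,"ty":-0.06,"tz":0,"rx":0,"ry":0,"rz":0,"jaw":0}
    - {"tx":0,"ty":0,"tz":0,"rx":0,"ry":0,"rz":0,"jaw":0}
    - {"tx":0,"ty":0,"tz":0,"rx":0,"ry":0,"rz":0,"jaw":0}
    - {"tx":0,"ty":0,"tz":0,"rx":0,"ry":0,"rz":0,"jaw":0}

```text
time_s: 7.9
tool_pos: [581.0, -91.4, 202.1]
tool_rot: [3.141, -0.001, -3.137]
force: [-0.3, -0.3, -0.6]
gripper_width: 21.7
gripper_force: 58.8
```

Request:
step_arm:
  motion:
    - {"tx":0,"ty":-0.004,"tz":-0.05,"rx":0,"ry":0,"rz":0,"jaw":0}
    - {"tx":0,"ty":0,"tz":-0.08,"rx":0,"ry":0,"rz":0,"jaw":0}
    - {"tx":0,"ty":0,"tz":-0.06,"rx":0,"ry":0,"rz":0,"jaw":0}
    - {"tx":0,"ty":0,"tz":-0.02,"rx":0,"ry":0,"rz":0,"jaw":0}
    - {"tx":0,"ty":0,"tz":0,"rx":0,"ry":0,"rz":0,"jaw":0}
    - {"tx":0,"ty":0,"tz":0,"rx":0,"ry":0,"rz":0,"jaw":0}
    - {"tx":0,"ty":0,"tz":0,"rx":0,"ry":0,"rz":0,"jaw":0}

```text
time_s: 8.6
tool_pos: [582.4, -93.5, 150.6]
tool_rot: [-3.141, 0.002, -3.138]
force: [0.1, -0.7, 0.2]
gripper_width: 22.6
gripper_force: 58.8
```

Run:
```python
from h import *
np.set_printoptions(precision=1,suppress=True)
o=readout.get_obs();print(o["tool_pos"],o["tool_rot"])
p=read_camera("scene");a=p["frame"][:,:,::-1];cv2.imwrite("pics/w1.png",cv2.resize(a[110:210,180:280],None,fx=6,fy=6,interpolation=2))
```

```text
[582.4 -93.5 150.6] [-3.1  0.  -3.1]
```

View pics/w1.png

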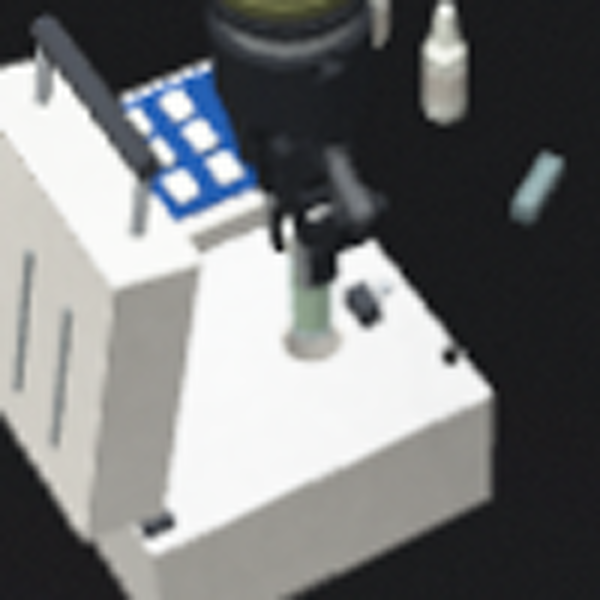

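Request:
step_arm:
  motion:
    - {"tx":-0.004,"ty":0,"tz":-0.03,"rx":0,"ry":0,"rz":0,"jaw":0}
    - {"tx":0,"ty":0,"tz":-0.03,"rx":0,"ry":0,"rz":0,"jaw":0}
    - {"tx":0,"ty":0,"tz":-0.03,"rx":0,"ry":0,"rz":0,"jaw":0}
    - {"tx":0,"ty":0,"tz":0,"rx":0,"ry":0,"rz":0,"jaw":0}
    - {"tx":0,"ty":0,"tz":0,"rx":0,"ry":0,"rz":0,"jaw":0}

```text
time_s: 9.15
tool_pos: [580.4, -93.5, 126.7]
tool_rot: [3.141, -0.001, -3.138]
force: [-0.9, 0.4, 0.2]
gripper_width: 22.3
gripper_force: 58.8
```

Inside the mouth (bottom ~78 mm) with no contact force; continue.

Request:
step_arm:
  motion:
    - {"tx":0,"ty":0,"tz":-0.03,"rx":0,"ry":0,"rz":0,"jaw":0}
    - {"tx":0,"ty":0,"tz":-0.03,"rx":0,"ry":0,"rz":0,"jaw":0}
    - {"tx":0,"ty":0,"tz":-0.02,"rx":0,"ry":0,"rz":0,"jaw":0}
    - {"tx":0,"ty":0,"tz":-0.01,"rx":0,"ry":0,"rz":0,"jaw":0}
    - {"tx":0,"ty":0,"tz":0,"rx":0,"ry":0,"rz":0,"jaw":0}
    - {"tx":0,"ty":0,"tz":0,"rx":0,"ry":0,"rz":0,"jaw":0}

```text
time_s: 9.75
tool_pos: [580.8, -93.6, 104.8]
tool_rot: [-3.142, 0.0, -3.138]
force: [-0.4, 0.6, -0.0]
gripper_width: 22.7
gripper_force: 58.8
```

Request:
step_arm:
  motion:
    - {"tx":0,"ty":0,"tz":-0.012,"rx":0,"ry":0,"rz":0,"jaw":0}
    - {"tx":0,"ty":0,"tz":-0.006,"rx":0,"ry":0,"rz":0,"jaw":0}
    - {"tx":0,"ty":0,"tz":0,"rx":0,"ry":0,"rz":0,"jaw":0}
    - {"tx":0,"ty":0,"tz":0,"rx":0,"ry":0,"rz":0,"jaw":0}

```text
time_s: 10.15
tool_pos: [580.7, -93.6, 100.3]
tool_rot: [-3.142, -0.0, -3.138]
force: [0.9, -0.7, -0.5]
gripper_width: 22.3
gripper_force: 58.8
```

Request:
step_arm:
  motion:
    - {"tx":0,"ty":0,"tz":-0.005,"rx":0,"ry":0,"rz":0,"jaw":0}
    - {"tx":0,"ty":0,"tz":0,"rx":0,"ry":0,"rz":0,"jaw":0}
    - {"tx":0,"ty":0,"tz":-0.004,"rx":0,"ry":0,"rz":0,"jaw":0}
    - {"tx":0,"ty":0,"tz":0,"rx":0,"ry":0,"rz":0,"jaw":0}

```text
time_s: 10.55
tool_pos: [580.9, -93.6, 98.7]
tool_rot: [-3.141, 0.001, -3.138]
force: [-2.0, 0.6, 3.3]
gripper_width: 22.2
gripper_force: 59.5
```

Request:
step_arm:
  motion:
    - {"tx":0,"ty":0,"tz":0,"rx":0,"ry":0,"rz":0,"jaw":0.5}
    - {"tx":0,"ty":0,"tz":0,"rx":0,"ry":0,"rz":0,"jaw":0.5}
    - {"tx":0,"ty":0,"tz":0,"rx":0,"ry":0,"rz":0,"jaw":0.5}
    - {"tx":0,"ty":0,"tz":0,"rx":0,"ry":0,"rz":0,"jaw":0.5}
    - {"tx":0,"ty":0,"tz":0.04,"rx":0,"ry":0,"rz":0,"jaw":0.5}
    - {"tx":0,"ty":0,"tz":0.06,"rx":0,"ry":0,"rz":0,"jaw":0.5}
    - {"tx":0,"ty":0,"tz":0.1,"rx":0,"ry":0,"rz":0,"jaw":0.5}
    - {"tx":-0.1,"ty":0,"tz":0.1,"rx":0,"ry":0,"rz":0,"jaw":0.5}
    - {"tx":-0.1,"ty":0,"tz":0.1,"rx":0,"ry":0,"rz":0,"jaw":0.5}
    - {"tx":-0.1,"ty":0,"tz":0.1,"rx":0,"ry":0,"rz":0,"jaw":0.5}
    - {"tx":-0.1,"ty":0,"tz":0.1,"rx":0,"ry":0,"rz":0,"jaw":0.5}
    - {"tx":0,"ty":0,"tz":0.1,"rx":0,"ry":0,"rz":0,"jaw":0.5}
    - {"tx":0,"ty":0,"tz":0,"rx":0,"ry":0,"rz":0,"jaw":0.5}

```text
time_s: 11.85
tool_pos: [482.4, -94.2, 277.7]
tool_rot: [-3.139, 0.009, -3.138]
force: [0.6, 0.0, 0.5]
gripper_width: 42.7
gripper_force: 0.0
```

Run:
```python
from h import *
np.set_printoptions(precision=2,suppress=True)
o=readout.get_obs();print(o["tool_pos"],o["tool_rot"],o["joint_pos"])
p=read_camera("scene");t=read_camera("top");a=p["frame"][:,:,::-1];b=t["frame"][:,:,::-1]
A=cv2.resize(a[110:210,180:245],None,fx=5.5,fy=5.5,interpolation=2);B=cv2.resize(b[130:230,265:337],None,fx=5.5,fy=5.5,interpolation=2)
cv2.imwrite("pics/v1.png",np.hstack([A,B]))
g=t["frame"].astype(int).mean(2).astype(int)
for r in range(189,208): print(r,g[r,289:312])
# predicted cap circle
w=np.linspace(0,6.28,60);
for X in((581.2,-93),(618.7-37.5,-92.5)):
  q=proj(t,np.c_[X[0]+12*np.cos(w),X[1]+12*np.sin(w),0*w+125]);print(q.min(0),q.max(0))
```

```text
[482.41 -94.18 277.66] [-3.14  0.01 -3.14] [-0.28  0.15  1.6   0.    1.38 -1.85]
189 [238 238 239 239 239 240 240 240 240 240 240 240 241 241 241 240 241 223
 133  59  61  79  94]
190 [238 237 238 239 239 240 240 241 241 240 240 241 240 241 240 241 237 189
  72  60  63  94  98]
191 [238 237 237 238 239 239 240 238 235 233 232 234 236 238 240 241 230 158
  58  60  66  98 105]
192 [238 238 237 237 238 239 237 229 211 205 224 236 237 239 240 241 223 132
  59  61  72  95 102]
193 [238 237 237 238 238 236 226 193 177 212 240 246 246 245 244 239 188  72
  58  62  79  94  99]
194 [237 238 238 238 238 231 204 180 203 239 246 246 246 246 246 234 156  57
  60  66  91  94  95]
195 [238 238 238 238 237 226 212 209 227 246 246 246 246 246 246 230 135  58
  58  69  97  96 100]
196 [238 238 238 238 235 225 214 190 213 246 246 246 246 246 246 215  71  57
  59  74  88  91 108]
197 [238 239 238 238 235 224 185 149 196 241 246 246 246 246 243 195  56  56
  61  86  90  92 111]
198 [238 238 238 238 236 224 172 132 160 213 242 246 246 246 230 138  55  57
  65  88  92  95 114]
199 [237 237 236 237 237 231 
[... 225 characters left out ...]
 205 125  57  54  61
  87  89  92 113 116]
202 [235 235 235 235 237 236 236 235 229 212 198 213 232 213 114  54  57  66
  80  79  96 116 115]
203 [235 235 235 235 236 236 235 236 236 237 237 237 238 206  89  54  57  77
  82  80 105 120 115]
204 [235 235 235 235 235 235 236 230 212 203 205 205 205 158  54  53  60  81
  83  87 111 115 115]
205 [235 235 235 235 235 235 236 210 119  87  89  86  80  63  52  55  67  78
  73  91 113 115 115]
206 [236 235 235 235 235 236 236 204  99  86  87  87  75  57  52  56  74  79
  71  99 116 115 113]
207 [236 236 235 236 236 235 236 204  98  87  87  86  73  54  53  59  78  77
  77 104 117 113 112]
[296.7  191.28] [304.7  199.23]
[296.53 191.27] [304.53 199.22]
```

View pics/v1.png

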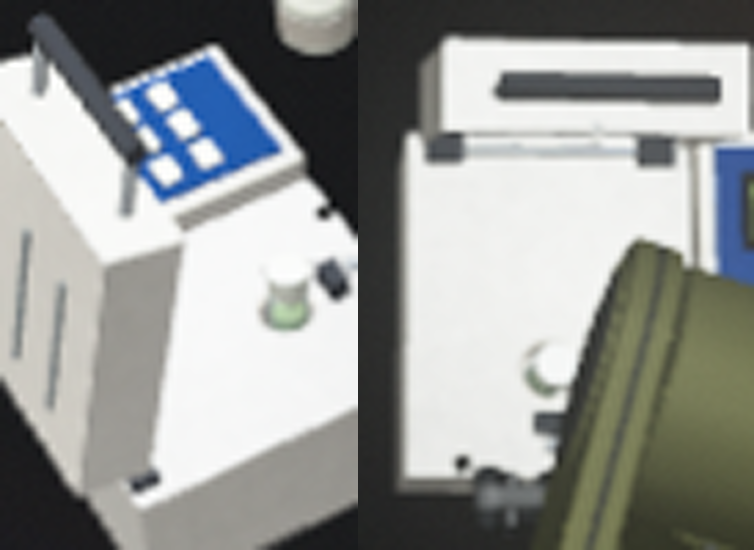

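Request:
step_arm:
  motion:
    - {"tx":0,"ty":0,"tz":0.1,"rx":0,"ry":0,"rz":-0.02,"jaw":0.5}
    - {"tx":0,"ty":0,"tz":0.1,"rx":0,"ry":0,"rz":-0.023,"jaw":0.5}
    - {"tx":0,"ty":0,"tz":0.1,"rx":0,"ry":0,"rz":-0.023,"jaw":0.5}
    - {"tx":0.1,"ty":0,"tz":0.08,"rx":0,"ry":0,"rz":-0.023,"jaw":0.5}
    - {"tx":0.1,"ty":0,"tz":0,"rx":0,"ry":0,"rz":-0.023,"jaw":0.5}
    - {"tx":0.1,"ty":0,"tz":0,"rx":0,"ry":0,"rz":-0.023,"jaw":0.5}
    - {"tx":0.1,"ty":0,"tz":0,"rx":0,"ry":0,"rz":-0.023,"jaw":0.5}
    - {"tx":0.1,"ty":0,"tz":0,"rx":0,"ry":0,"rz":-0.023,"jaw":0.5}
    - {"tx":0.1,"ty":0,"tz":0,"rx":0,"ry":0,"rz":-0.023,"jaw":0.5}
    - {"tx":0.1,"ty":0,"tz":0,"rx":0,"ry":0,"rz":-0.023,"jaw":0.5}
    - {"tx":0.1,"ty":0,"tz":0,"rx":0,"ry":0,"rz":-0.02,"jaw":0.5}
    - {"tx":0,"ty":0,"tz":0,"rx":0,"ry":0,"rz":0,"jaw":0.5}
    - {"tx":0,"ty":0,"tz":0,"rx":0,"ry":0,"rz":0,"jaw":0.5}
    - {"tx":0,"ty":0,"tz":0,"rx":0,"ry":0,"rz":0,"jaw":0.5}

```text
time_s: 13.35
tool_pos: [680.0, -93.5, 366.8]
tool_rot: [-3.139, -0.0, 1.595]
force: [0.5, 0.3, -0.3]
gripper_width: 43.0
gripper_force: 0.0
```

Request:
step_arm:
  motion:
    - {"tx":0.003,"ty":0.004,"tz":-0.06,"rx":0,"ry":0,"rz":0,"jaw":0.5}
    - {"tx":0,"ty":0,"tz":-0.08,"rx":0,"ry":0,"rz":0,"jaw":0.5}
    - {"tx":0,"ty":0,"tz":-0.07,"rx":0,"ry":0,"rz":0,"jaw":0.5}
    - {"tx":0,"ty":0,"tz":-0.04,"rx":0,"ry":0,"rz":0,"jaw":0.5}
    - {"tx":0,"ty":0,"tz":-0.02,"rx":0,"ry":0,"rz":0,"jaw":0.5}
    - {"tx":0,"ty":0,"tz":0,"rx":0,"ry":0,"rz":0,"jaw":0.5}
    - {"tx":0,"ty":0,"tz":0,"rx":0,"ry":0,"rz":0,"jaw":0.5}
    - {"tx":0,"ty":0,"tz":0,"rx":0,"ry":0,"rz":0,"jaw":0.5}

```text
time_s: 14.15
tool_pos: [682.0, -92.7, 301.8]
tool_rot: [3.14, 0.0, 1.594]
force: [-0.9, -0.7, -0.3]
gripper_width: 42.7
gripper_force: 0.0
```

Run:
```python
from h import *
p=read_camera("scene");a=p["frame"][:,:,::-1];print(readout.get_obs()["tool_pos"])
cv2.imwrite("pics/b1.png",cv2.resize(a[80:180,160:260],None,fx=6,fy=6,interpolation=2))
```

```text
[681.96026719 -92.64960262 301.66667506]
```

View pics/b1.png

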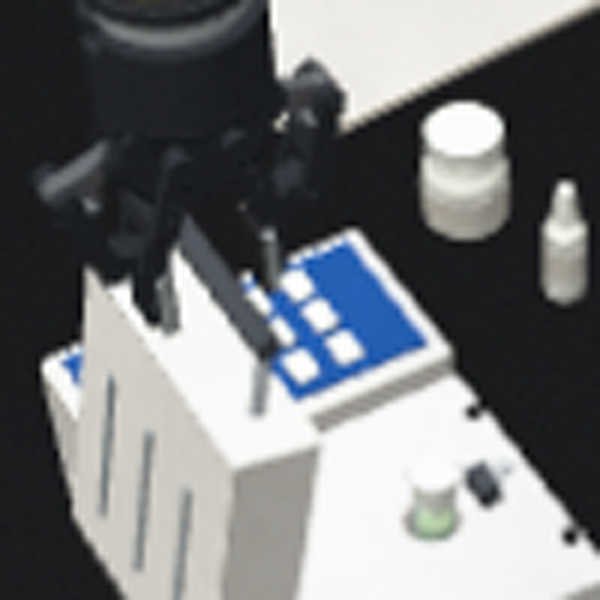

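Request:
step_arm:
  motion:
    - {"tx":0,"ty":0,"tz":-0.008,"rx":0,"ry":0,"rz":0,"jaw":0.5}
    - {"tx":0,"ty":0,"tz":0,"rx":0,"ry":0,"rz":0,"jaw":0}
    - {"tx":0,"ty":0,"tz":0,"rx":0,"ry":0,"rz":0,"jaw":0}
    - {"tx":0,"ty":0,"tz":0,"rx":0,"ry":0,"rz":0,"jaw":0}
    - {"tx":0,"ty":0,"tz":0,"rx":0,"ry":0,"rz":0,"jaw":0}

```text
time_s: 14.7
tool_pos: [681.3, -92.5, 298.7]
tool_rot: [-3.141, -0.0, 1.593]
force: [-1.0, 0.2, 1.4]
gripper_width: 12.4
gripper_force: 58.4
```

Run:
```python
import numpy as np
f=np.r_[1.463:0.10:-0.04]
x=705-220.9*np.cos(f);z=98+220.9*np.sin(f)
for i in range(1,len(f)): print(i,round(f[i]-.0907,3),round(x[i],1),round(z[i],1),np.round((x[i]-x[i-1])/250,4),np.round((z[i]-z[i-1])/250,4))
```

```text
1 1.332 672.5 316.5 -0.0351 -0.0045
2 1.292 663.8 315.0 -0.0348 -0.0059
3 1.252 655.1 313.2 -0.0346 -0.0073
4 1.212 646.5 311.0 -0.0343 -0.0087
5 1.172 638.1 308.5 -0.0339 -0.01
6 1.132 629.7 305.7 -0.0335 -0.0114
7 1.092 621.5 302.5 -0.033 -0.0127
8 1.052 613.4 299.0 -0.0324 -0.014
9 1.012 605.4 295.2 -0.0319 -0.0153
10 0.972 597.6 291.0 -0.0312 -0.0166
11 0.932 590.0 286.6 -0.0305 -0.0178
12 0.892 582.5 281.8 -0.0298 -0.019
13 0.852 575.3 276.8 -0.029 -0.0202
14 0.812 568.2 271.4 -0.0282 -0.0213
15 0.772 561.4 265.8 -0.0273 -0.0224
16 0.732 554.8 260.0 -0.0264 -0.0235
17 0.692 548.4 253.8 -0.0254 -0.0245
18 0.652 542.3 247.4 -0.0244 -0.0255
19 0.612 536.5 240.8 -0.0234 -0.0265
20 0.572 530.9 234.0 -0.0223 -0.0274
21 0.532 525.6 226.9 -0.0212 -0.0283
22 0.492 520.6 219.6 -0.02 -0.0291
23 0.452 515.9 212.1 -0.0189 -0.0299
24 0.412 511.5 204.5 -0.0177 -0.0306
25 0.372 507.4 196.7 -0.0164 -0.0313
26 0.332 503.6 188.7 -0.0151 -0.0319
27 0.292 500.1 180.6 -0.0139 -0.0325
28 0.252 497.0 172.3 -0.0125 -0.033
29 0.212 494.2 163.9 -0.0112 -0.0335
30 0.172 491.7 155.4 -0.0099 -0.0339
31 0.132 489.6 146.9 -0.0085 -0.0343
32 0.092 487.8 138.2 -0.0071 -0.0346
33 0.052 486.4 129.5 -0.0057 -0.0349
34 0.012 485.3 120.7 -0.0043 -0.0351
```

Request:
step_arm:
  motion:
    - {"tx":-0.035,"ty":-0.0006,"tz":-0.005,"rx":0,"ry":0,"rz":0,"jaw":0}
    - {"tx":-0.035,"ty":-0.0006,"tz":-0.006,"rx":0,"ry":0,"rz":0,"jaw":0}
    - {"tx":-0.035,"ty":-0.0006,"tz":-0.007,"rx":0,"ry":0,"rz":0,"jaw":0}
    - {"tx":-0.034,"ty":-0.0006,"tz":-0.009,"rx":0,"ry":0,"rz":0,"jaw":0}
    - {"tx":-0.034,"ty":-0.0006,"tz":-0.01,"rx":0,"ry":0,"rz":0,"jaw":0}
    - {"tx":0,"ty":0,"tz":0,"rx":0,"ry":0,"rz":0,"jaw":0}
    - {"tx":0,"ty":0,"tz":0,"rx":0,"ry":0,"rz":0,"jaw":0}

```text
time_s: 15.4
tool_pos: [635.9, -93.1, 288.9]
tool_rot: [-3.137, -0.001, 1.593]
force: [-3.8, 0.9, 5.3]
gripper_width: 11.8
gripper_force: 61.1
```

Request:
step_arm:
  motion:
    - {"tx":-0.033,"ty":-0.0005,"tz":-0.011,"rx":0,"ry":0,"rz":0,"jaw":0}
    - {"tx":-0.033,"ty":-0.0005,"tz":-0.013,"rx":0,"ry":0,"rz":0,"jaw":0}
    - {"tx":-0.033,"ty":-0.0005,"tz":-0.014,"rx":0,"ry":0,"rz":0,"jaw":0}
    - {"tx":-0.032,"ty":-0.0005,"tz":-0.015,"rx":0,"ry":0,"rz":0,"jaw":0}
    - {"tx":-0.031,"ty":-0.0005,"tz":-0.017,"rx":0,"ry":0,"rz":0,"jaw":0}
    - {"tx":-0.03,"ty":-0.0005,"tz":-0.018,"rx":0,"ry":0,"rz":0,"jaw":0}
    - {"tx":0,"ty":0,"tz":0,"rx":0,"ry":0,"rz":0,"jaw":0}
    - {"tx":0,"ty":0,"tz":0,"rx":0,"ry":0,"rz":0,"jaw":0}

```text
time_s: 16.2
tool_pos: [587.9, -93.8, 265.6]
tool_rot: [-3.136, -0.001, 1.593]
force: [-2.5, 3.7, -3.6]
gripper_width: 12.0
gripper_force: 61.8
```

Request:
step_arm:
  motion:
    - {"tx":-0.03,"ty":0,"tz":-0.018,"rx":0,"ry":0,"rz":0,"jaw":0}
    - {"tx":-0.029,"ty":0,"tz":-0.02,"rx":0,"ry":0,"rz":0,"jaw":0}
    - {"tx":-0.028,"ty":0,"tz":-0.021,"rx":0,"ry":0,"rz":0,"jaw":0}
    - {"tx":-0.027,"ty":0,"tz":-0.022,"rx":0,"ry":0,"rz":0,"jaw":0}
    - {"tx":-0.026,"ty":0,"tz":-0.023,"rx":0,"ry":0,"rz":0,"jaw":0}
    - {"tx":-0.025,"ty":0,"tz":-0.024,"rx":0,"ry":0,"rz":0,"jaw":0}
    - {"tx":0,"ty":0,"tz":0,"rx":0,"ry":0,"rz":0,"jaw":0}
    - {"tx":0,"ty":0,"tz":0,"rx":0,"ry":0,"rz":0,"jaw":0}

```text
time_s: 17.0
tool_pos: [547.0, -94.3, 233.9]
tool_rot: [-3.137, -0.0, 1.593]
force: [-2.8, 0.8, -4.4]
gripper_width: 12.1
gripper_force: 60.3
```

Request:
step_arm:
  motion:
    - {"tx":-0.024,"ty":0,"tz":-0.025,"rx":0,"ry":0,"rz":0,"jaw":0}
    - {"tx":-0.023,"ty":0,"tz":-0.026,"rx":0,"ry":0,"rz":0,"jaw":0}
    - {"tx":-0.022,"ty":0,"tz":-0.027,"rx":0,"ry":0,"rz":0,"jaw":0}
    - {"tx":-0.021,"ty":0,"tz":-0.028,"rx":0,"ry":0,"rz":0,"jaw":0}
    - {"tx":-0.02,"ty":0,"tz":-0.029,"rx":0,"ry":0,"rz":0,"jaw":0}
    - {"tx":-0.019,"ty":0,"tz":-0.03,"rx":0,"ry":0,"rz":0,"jaw":0}
    - {"tx":0,"ty":0,"tz":0,"rx":0,"ry":0,"rz":0,"jaw":0}
    - {"tx":0,"ty":0,"tz":0,"rx":0,"ry":0,"rz":0,"jaw":0}

```text
time_s: 17.8
tool_pos: [515.6, -94.5, 192.7]
tool_rot: [-3.138, 0.0, 1.593]
force: [-2.2, -3.3, -6.6]
gripper_width: 11.8
gripper_force: 61.5
```

Request:
step_arm:
  motion:
    - {"tx":-0.018,"ty":0,"tz":-0.031,"rx":0,"ry":0,"rz":0,"jaw":0}
    - {"tx":-0.016,"ty":0,"tz":-0.031,"rx":0,"ry":0,"rz":0,"jaw":0}
    - {"tx":-0.015,"ty":0,"tz":-0.032,"rx":0,"ry":0,"rz":0,"jaw":0}
    - {"tx":-0.014,"ty":0,"tz":-0.032,"rx":0,"ry":0,"rz":0,"jaw":0}
    - {"tx":-0.013,"ty":0,"tz":-0.033,"rx":0,"ry":0,"rz":0,"jaw":0}
    - {"tx":-0.01,"ty":0,"tz":-0.03,"rx":0,"ry":0,"rz":0,"jaw":0}
    - {"tx":0,"ty":0,"tz":0,"rx":0,"ry":0,"rz":0,"jaw":0}
    - {"tx":0,"ty":0,"tz":0,"rx":0,"ry":0,"rz":0,"jaw":0}

```text
time_s: 18.6
tool_pos: [494.7, -94.7, 146.0]
tool_rot: [-3.14, 0.001, 1.594]
force: [-1.6, -4.9, -5.3]
gripper_width: 12.1
gripper_force: 63.6
```

Request:
step_arm:
  motion:
    - {"tx":-0.009,"ty":0,"tz":-0.025,"rx":0,"ry":0,"rz":0,"jaw":0}
    - {"tx":-0.007,"ty":0,"tz":-0.025,"rx":0,"ry":0,"rz":0,"jaw":0}
    - {"tx":-0.006,"ty":0,"tz":-0.025,"rx":0,"ry":0,"rz":0,"jaw":0}
    - {"tx":-0.004,"ty":0,"tz":-0.02,"rx":0,"ry":0,"rz":0,"jaw":0}
    - {"tx":0,"ty":0,"tz":0,"rx":0,"ry":0,"rz":0,"jaw":0}
    - {"tx":0,"ty":0,"tz":0,"rx":0,"ry":0,"rz":0,"jaw":0}

```text
time_s: 19.2
tool_pos: [488.5, -94.7, 122.4]
tool_rot: [-3.141, 0.001, 1.594]
force: [-1.0, -4.8, -5.6]
gripper_width: 12.4
gripper_force: 64.7
```

Request:
step_arm:
  motion:
    - {"tx":-0.001,"ty":0,"tz":-0.008,"rx":0,"ry":0,"rz":0,"jaw":0}
    - {"tx":-0.001,"ty":0,"tz":-0.008,"rx":0,"ry":0,"rz":0,"jaw":0}
    - {"tx":0,"ty":0,"tz":0,"rx":0,"ry":0,"rz":0,"jaw":0}

```text
time_s: 19.5
tool_pos: [487.8, -94.8, 118.7]
tool_rot: [-3.141, 0.001, 1.594]
force: [-2.8, -4.8, -2.9]
gripper_width: 12.1
gripper_force: 65.0
```

Request:
step_arm:
  motion:
    - {"tx":-0.001,"ty":0,"tz":-0.008,"rx":0,"ry":0,"rz":0,"jaw":0}
    - {"tx":0,"ty":0,"tz":0,"rx":0,"ry":0,"rz":0,"jaw":0}
    - {"tx":0,"ty":0,"tz":0,"rx":0,"ry":0,"rz":0,"jaw":0}

```text
time_s: 19.8
tool_pos: [487.4, -94.7, 116.7]
tool_rot: [-3.14, 0.001, 1.594]
force: [-4.3, -5.0, -3.4]
gripper_width: 12.3
gripper_force: 65.1
```

Request:
step_arm:
  motion:
    - {"tx":0,"ty":0,"tz":-0.008,"rx":0,"ry":0,"rz":0,"jaw":0}
    - {"tx":0,"ty":0,"tz":0,"rx":0,"ry":0,"rz":0,"jaw":0}
    - {"tx":0,"ty":0,"tz":0,"rx":0,"ry":0,"rz":0,"jaw":0}

```text
time_s: 20.1
tool_pos: [487.1, -94.7, 114.7]
tool_rot: [-3.14, 0.001, 1.594]
force: [-6.0, -5.9, -2.1]
gripper_width: 12.3
gripper_force: 65.2
```

Request:
step_arm:
  motion:
    - {"tx":-0.004,"ty":0,"tz":-0.006,"rx":0,"ry":0,"rz":0,"jaw":0}
    - {"tx":0,"ty":0,"tz":0,"rx":0,"ry":0,"rz":0,"jaw":0}
    - {"tx":0,"ty":0,"tz":0,"rx":0,"ry":0,"rz":0,"jaw":0}

```text
time_s: 20.4
tool_pos: [486.8, -94.7, 113.5]
tool_rot: [-3.142, 0.001, 1.594]
force: [-4.2, -5.3, -2.7]
gripper_width: 12.0
gripper_force: 65.1
```

Request:
step_arm:
  motion:
    - {"tx":-0.003,"ty":0,"tz":-0.008,"rx":0,"ry":0,"rz":0,"jaw":0}
    - {"tx":0,"ty":0,"tz":0,"rx":0,"ry":0,"rz":0,"jaw":0}
    - {"tx":0,"ty":0,"tz":0,"rx":0,"ry":0,"rz":0,"jaw":0}

```text
time_s: 20.7
tool_pos: [486.5, -94.8, 111.4]
tool_rot: [3.141, 0.001, 1.594]
force: [-2.0, -4.3, -3.3]
gripper_width: 11.9
gripper_force: 65.6
```

Request:
step_arm:
  motion:
    - {"tx":-0.001,"ty":0,"tz":-0.008,"rx":0,"ry":0,"rz":0,"jaw":0}
    - {"tx":0,"ty":0,"tz":0,"rx":0,"ry":0,"rz":0,"jaw":0}
    - {"tx":0,"ty":0,"tz":0,"rx":0,"ry":0,"rz":0,"jaw":0}

```text
time_s: 21.0
tool_pos: [486.2, -94.8, 109.4]
tool_rot: [3.141, 0.001, 1.594]
force: [-1.9, -5.0, -3.8]
gripper_width: 11.9
gripper_force: 65.5
```

Request:
step_arm:
  motion:
    - {"tx":-0.001,"ty":0,"tz":-0.008,"rx":0,"ry":0,"rz":0,"jaw":0}
    - {"tx":0,"ty":0,"tz":0,"rx":0,"ry":0,"rz":0,"jaw":0}
    - {"tx":0,"ty":0,"tz":0,"rx":0,"ry":0,"rz":0,"jaw":0}

```text
time_s: 21.3
tool_pos: [485.9, -94.8, 107.4]
tool_rot: [3.141, 0.001, 1.594]
force: [-2.0, -5.1, -3.1]
gripper_width: 11.9
gripper_force: 65.5
```

Request:
step_arm:
  motion:
    - {"tx":-0.001,"ty":0,"tz":-0.008,"rx":0,"ry":0,"rz":0,"jaw":0}
    - {"tx":0,"ty":0,"tz":0,"rx":0,"ry":0,"rz":0,"jaw":0}
    - {"tx":0,"ty":0,"tz":0,"rx":0,"ry":0,"rz":0,"jaw":0}

```text
time_s: 21.6
tool_pos: [485.6, -94.8, 105.4]
tool_rot: [3.141, 0.001, 1.594]
force: [-3.0, -5.8, -2.7]
gripper_width: 11.7
gripper_force: 65.6
```

Request:
step_arm:
  motion:
    - {"tx":-0.002,"ty":0,"tz":-0.008,"rx":0,"ry":0,"rz":0,"jaw":0}
    - {"tx":0,"ty":0,"tz":0,"rx":0,"ry":0,"rz":0,"jaw":0}
    - {"tx":0,"ty":0,"tz":0,"rx":0,"ry":0,"rz":0,"jaw":0}

```text
time_s: 21.9
tool_pos: [485.5, -94.8, 103.9]
tool_rot: [3.14, 0.001, 1.594]
force: [-4.3, -4.2, 0.8]
gripper_width: 12.2
gripper_force: 66.2
```

Request:
step_arm:
  motion:
    - {"tx":-0.002,"ty":0,"tz":-0.006,"rx":0,"ry":0,"rz":0,"jaw":0}
    - {"tx":0,"ty":0,"tz":0,"rx":0,"ry":0,"rz":0,"jaw":0}
    - {"tx":0,"ty":0,"tz":0,"rx":0,"ry":0,"rz":0,"jaw":0}

```text
time_s: 22.2
tool_pos: [485.4, -94.8, 103.0]
tool_rot: [3.139, 0.001, 1.594]
force: [-3.9, -4.5, 3.6]
gripper_width: 11.8
gripper_force: 66.3
```

Request:
step_arm:
  motion:
    - {"tx":-0.001,"ty":0,"tz":-0.006,"rx":0,"ry":0,"rz":0,"jaw":0}
    - {"tx":0,"ty":0,"tz":0,"rx":0,"ry":0,"rz":0,"jaw":0}
    - {"tx":0,"ty":0,"tz":0,"rx":0,"ry":0,"rz":0,"jaw":0}

```text
time_s: 22.5
tool_pos: [485.2, -94.8, 101.4]
tool_rot: [3.139, 0.001, 1.594]
force: [-2.7, -4.0, 2.9]
gripper_width: 12.1
gripper_force: 66.7
```

Request:
step_arm:
  motion:
    - {"tx":-0.001,"ty":0,"tz":-0.006,"rx":0,"ry":0,"rz":0,"jaw":0}
    - {"tx":0,"ty":0,"tz":0,"rx":0,"ry":0,"rz":0,"jaw":0}
    - {"tx":0,"ty":0,"tz":0,"rx":0,"ry":0,"rz":0,"jaw":0}

```text
time_s: 22.8
tool_pos: [484.9, -94.8, 99.2]
tool_rot: [3.14, 0.001, 1.594]
force: [-0.8, -5.8, -3.0]
gripper_width: 12.0
gripper_force: 66.2
```

Request:
step_arm:
  motion:
    - {"tx":0,"ty":0,"tz":-0.006,"rx":0,"ry":0,"rz":0,"jaw":0}
    - {"tx":0,"ty":0,"tz":0,"rx":0,"ry":0,"rz":0,"jaw":0}
    - {"tx":0,"ty":0,"tz":0,"rx":0,"ry":0,"rz":0,"jaw":0}

```text
time_s: 23.1
tool_pos: [484.7, -94.8, 97.7]
tool_rot: [3.14, 0.001, 1.594]
force: [-1.7, -4.8, -2.3]
gripper_width: 11.7
gripper_force: 66.2
```

Request:
step_arm:
  motion:
    - {"tx":0,"ty":0,"tz":-0.006,"rx":0,"ry":0,"rz":0,"jaw":0}
    - {"tx":0,"ty":0,"tz":0,"rx":0,"ry":0,"rz":0,"jaw":0}
    - {"tx":0,"ty":0,"tz":0,"rx":0,"ry":0,"rz":0,"jaw":0}

```text
time_s: 23.4
tool_pos: [484.6, -94.8, 95.9]
tool_rot: [3.141, 0.001, 1.594]
force: [-1.8, -6.1, -3.1]
gripper_width: 12.0
gripper_force: 66.1
```

Request:
step_arm:
  motion:
    - {"tx":0,"ty":0,"tz":-0.006,"rx":0,"ry":0,"rz":0,"jaw":0}
    - {"tx":0,"ty":0,"tz":0,"rx":0,"ry":0,"rz":0,"jaw":0}
    - {"tx":0,"ty":0,"tz":0,"rx":0,"ry":0,"rz":0,"jaw":0}

```text
time_s: 23.7
tool_pos: [484.5, -94.8, 94.3]
tool_rot: [3.141, 0.001, 1.594]
force: [-1.6, -5.5, -3.9]
gripper_width: 12.1
gripper_force: 66.0
```

Request:
step_arm:
  motion:
    - {"tx":0,"ty":0,"tz":-0.006,"rx":0,"ry":0,"rz":0,"jaw":0}
    - {"tx":0,"ty":0,"tz":0,"rx":0,"ry":0,"rz":0,"jaw":0}
    - {"tx":0,"ty":0,"tz":0,"rx":0,"ry":0,"rz":0,"jaw":0}

```text
time_s: 24.0
tool_pos: [484.4, -94.8, 93.5]
tool_rot: [3.141, 0.001, 1.594]
force: [-4.7, -5.9, 2.5]
gripper_width: 12.2
gripper_force: 66.7
```

Request:
step_arm:
  motion:
    - {"tx":0,"ty":0,"tz":-0.004,"rx":0,"ry":0,"rz":0,"jaw":0}
    - {"tx":0,"ty":0,"tz":0,"rx":0,"ry":0,"rz":0,"jaw":0}
    - {"tx":0,"ty":0,"tz":0,"rx":0,"ry":0,"rz":0,"jaw":0}

```text
time_s: 24.3
tool_pos: [484.4, -94.8, 93.3]
tool_rot: [3.14, 0.001, 1.594]
force: [-5.5, -4.6, 8.6]
gripper_width: 11.9
gripper_force: 67.4
```

Request:
step_arm:
  motion:
    - {"tx":0,"ty":0,"tz":-0.002,"rx":0,"ry":0,"rz":0,"jaw":0}
    - {"tx":0,"ty":0,"tz":0,"rx":0,"ry":0,"rz":0,"jaw":0}
    - {"tx":0,"ty":0,"tz":0,"rx":0,"ry":0,"rz":0,"jaw":0}
    - {"tx":0,"ty":0,"tz":0,"rx":0,"ry":0,"rz":0,"jaw":0}

```text
time_s: 24.7
tool_pos: [484.4, -94.8, 93.2]
tool_rot: [3.14, 0.002, 1.594]
force: [-6.5, -5.0, 13.3]
gripper_width: 12.4
gripper_force: 67.9
```

Request:
step_arm:
  motion:
    - {"tx":0,"ty":0,"tz":0,"rx":0,"ry":0,"rz":0,"jaw":0.28}
    - {"tx":0,"ty":0,"tz":0,"rx":0,"ry":0,"rz":0,"jaw":0.28}
    - {"tx":0,"ty":0,"tz":0,"rx":0,"ry":0,"rz":0,"jaw":0.28}
    - {"tx":0,"ty":0,"tz":0,"rx":0,"ry":0,"rz":0,"jaw":0.28}

```text
time_s: 25.1
tool_pos: [479.1, -92.3, 91.1]
tool_rot: [-3.133, -0.003, 1.594]
force: [-12.0, 0.3, 8.3]
gripper_width: 24.2
gripper_force: 1.2
```

Request:
step_arm:
  motion:
    - {"tx":0,"ty":0,"tz":0,"rx":0,"ry":0,"rz":0,"jaw":0.28}
    - {"tx":0,"ty":0,"tz":0,"rx":0,"ry":0,"rz":0,"jaw":0.28}

```text
time_s: 25.3
tool_pos: [479.1, -92.3, 91.2]
tool_rot: [-3.133, -0.003, 1.594]
force: [-12.3, 1.1, 8.1]
gripper_width: 24.1
gripper_force: 1.2
```

Run:
```python
from h import *
p=read_camera("scene");a=p["frame"][:,:,::-1]
cv2.imwrite("pics/c1.png",cv2.resize(a[80:200,180:300],None,fx=5,fy=5,interpolation=2))
```

```text
(no output)
```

View pics/c1.png

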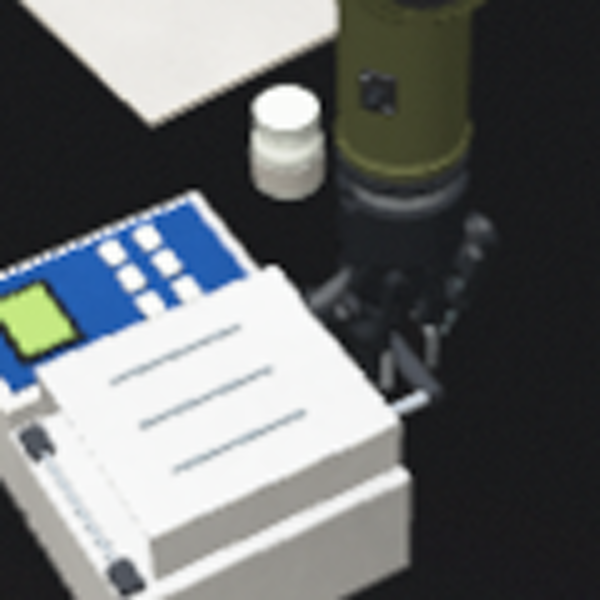

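Request:
step_arm:
  motion:
    - {"tx":0,"ty":0,"tz":0,"rx":0,"ry":0,"rz":0,"jaw":0.21}
    - {"tx":0,"ty":0,"tz":0,"rx":0,"ry":0,"rz":0,"jaw":0.21}
    - {"tx":0,"ty":0,"tz":0,"rx":0,"ry":0,"rz":0,"jaw":0.21}

```text
time_s: 25.65
tool_pos: [482.2, -92.7, 91.4]
tool_rot: [-3.138, -0.002, 1.593]
force: [-6.4, 1.2, 4.2]
gripper_width: 18.0
gripper_force: 2.3
```

Request:
step_arm:
  motion:
    - {"tx":0,"ty":0,"tz":0.02,"rx":0,"ry":0,"rz":0,"jaw":0.21}
    - {"tx":0,"ty":0,"tz":0.02,"rx":0,"ry":0,"rz":0,"jaw":0.21}
    - {"tx":0,"ty":0,"tz":0.02,"rx":0,"ry":0,"rz":0,"jaw":0.21}
    - {"tx":0,"ty":0,"tz":0,"rx":0,"ry":0,"rz":0,"jaw":0.21}

```text
time_s: 26.05
tool_pos: [485.5, -94.3, 107.7]
tool_rot: [3.138, 0.001, 1.593]
force: [0.7, -0.2, 0.4]
gripper_width: 17.5
gripper_force: 0.0
```

Free of contact; clear upward.

Request:
step_arm:
  motion:
    - {"tx":0,"ty":0,"tz":0.03,"rx":0,"ry":0,"rz":0,"jaw":0.25}
    - {"tx":0,"ty":0,"tz":0.06,"rx":0,"ry":0,"rz":0,"jaw":0.25}
    - {"tx":0,"ty":0,"tz":0.1,"rx":0,"ry":0,"rz":0,"jaw":0.25}
    - {"tx":0,"ty":0,"tz":0.1,"rx":0,"ry":0,"rz":0,"jaw":0.25}
    - {"tx":0,"ty":0,"tz":0.1,"rx":0,"ry":0,"rz":0,"jaw":0.25}
    - {"tx":0,"ty":0.1,"tz":0.08,"rx":0,"ry":0,"rz":0,"jaw":0.25}
    - {"tx":0,"ty":0.12,"tz":0,"rx":0,"ry":0,"rz":0,"jaw":0.25}
    - {"tx":0,"ty":0.12,"tz":0,"rx":0,"ry":0,"rz":0,"jaw":0.25}
    - {"tx":0,"ty":0.12,"tz":0,"rx":0,"ry":0,"rz":0,"jaw":0.25}
    - {"tx":0,"ty":0.1,"tz":0,"rx":0,"ry":0,"rz":0,"jaw":0.25}
    - {"tx":0,"ty":0,"tz":0,"rx":0,"ry":0,"rz":0,"jaw":0.25}

```text
time_s: 27.15
tool_pos: [483.8, 48.5, 224.5]
tool_rot: [3.141, -0.001, 1.597]
force: [-0.6, -0.5, -1.0]
gripper_width: 21.3
gripper_force: 0.0
```

Run:
```python
from h import *
np.set_printoptions(precision=1,suppress=True)
p=read_camera("scene");t=read_camera("top")
A=cv2.resize(p["frame"][110:210,190:275,::-1],None,fx=4.6,fy=4.6,interpolation=2);B=cv2.resize(t["frame"][140:240,265:350,::-1],None,fx=4.6,fy=4.6,interpolation=2)
cv2.imwrite("pics/f1.png",np.hstack([A,B]))
c=[place_of("cover_bar",q)[:1] for q in(p,t)];print(c)
if c[0] and c[1]: print(tri(ray(p,c[0][0]["xy"]),ray(t,c[1][0]["xy"])))
for th in(-.03,0,.03,.06):
    f=th+.0907;X=[705-220.9*np.cos(f),-94.5,98+220.9*np.sin(f)];print(th,proj(p,X),proj(t,X))
```

```text
[[{'xy': [261.7, 150.1], 'score': 0.69}], [{'xy': [299.6, 228.3], 'score': 0.62}]]
[480.5 -89.3 111.6]
-0.03 [[258.5 149.3]] [[300.4 228. ]]
0 [[258.3 147.9]] [[300.7 227.7]]
0.03 [[258.2 146.6]] [[301.  227.3]]
0.06 [[258.  145.3]] [[301.3 226.8]]
```

View pics/f1.png

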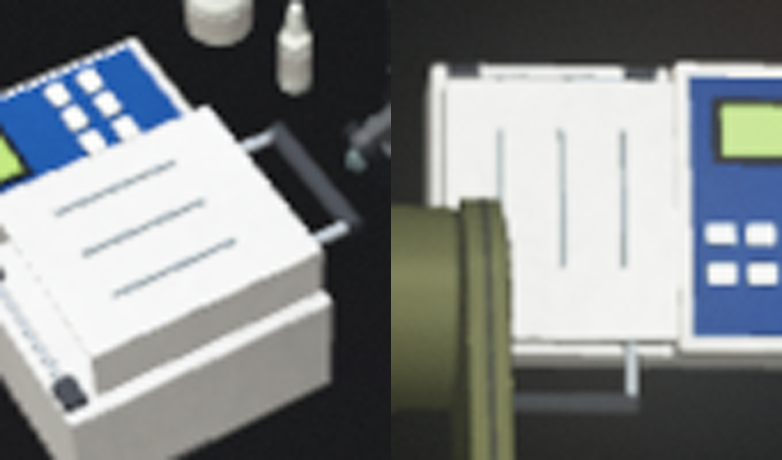

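```bash
python3 -c "
from cell import *
print(finish_job())"
```

```text
the job is handed in; nothing more can be done
None
```

The vial is upright on the floor of the well and released. The cover was lowered under control, pushed past its catch to its stop at about 13 N, and still read as fully shut in the last pictures. The arm is clear of everything and the job was handed in at about 27 s, with no verdict returned.

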